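# Load the spring-return inspection tray and hold it out at the mark

### The job

Lay the brake pad and the flat brass bracket in their own compartments of the white inspection tray while the tray is fully home: flat, lengthwise, the pad's dark lining up, laid in and not dropped. Then pull the tray by its orange handle against its spring until the yellow pointer stands beside the red clip, within the clip's width, and keep holding it there for the photograph: finish with the handle still held, because the tray springs home if let go. Leave everything else on the bench where it is.

Things in the scene. Friction and masses are not known exactly. Their poses are not given: they have to be found in the camera images.
- pad: brake pad: 88 x 44 x 6 mm green steel backing plate with a 10 x 26 mm ear at each end (106 mm long over all), dark lining 44 mm wide on top with a groove across the middle; 16 mm high in all, lining up at the start, about 0.25 kg. Origin: centre of the underside; x along the length, z up. Lies on a blue cloth mat 3 mm thick. Gripped across its 44 mm width.
- bracket: flat brass-coloured bracket 112 x 28 x 8 mm with a hole near each end, about 0.1 kg. Origin: centre of the underside; x along the length, z up. Lies on the same mat. Either end may point either way in its compartment.
- rig: fixed base of the inspection slide, 330 mm long, 210 mm wide: grey plate, two aluminium rails 22 mm high, blue spring housing 50 mm high at its +x end. Origin on the bench under the middle of the tray at home; the tray is pulled out along the rig's -x; z up.
- tray (a joint): how far the white tray is pulled out, m: 0 = fully home against its stop, at most 0.115. A spring pulls it home with about 3 N at home and 7 N at 0.085; the tray slides easily and returns if let go.
- grip (a point): orange-sleeved handle on the front of the tray, a level bar across the pull direction on two arms: middle of the bar, on its centreline, 70 mm above the bench. The orange sleeve is 70 mm long (along y), 16 mm thick; it is free all round, 40 mm of air below. Axes as the tray's: -x is the pull direction, z up.
- pad_place (a point): centre of the floor of the pad's compartment (the wider one, grey floor 120 x 54 mm, long side along the point's x), floor 30 mm above the bench. Rims 8 mm high at the ends and corners only: the middle 76 mm of both long sides is open for the fingers. Moves with the tray.
- bracket_place (a point): centre of the floor of the bracket's compartment (the narrower one, 124 x 38 mm, long side along the point's x), floor 30 mm above the bench. Rims 8 mm high at the ends and corners only: the middle 80 mm of the long sides is open. 92 mm beside pad_place. Moves with the tray.
- pointer (a point): tip of the small yellow pointer on the tray's side, 30 mm above the bench. Moves with the tray.
- mark: red clip on the rail beside the pointer, 10 mm wide along the slide, top 34 mm above the bench; set anew each time, 45 to 85 mm out from the home pointer. Axes as the rig's; the origin lies under the clip's middle, and the pointer is on the mark when it is within 5 mm of this origin along x.
- wrench: bystander: steel open-end wrench; origin: where it stands or lies on the bench; leave it alone.
- screwdriver: bystander: screwdriver; origin: where it stands or lies on the bench; leave it alone.
- brush: bystander: hand brush; origin: where it stands or lies on the bench; leave it alone.
- jar: bystander: grey grease jar with red lid, 72 mm across, 75 mm high; origin: where it stands or lies on the bench; leave it alone.
- mug: bystander: white mug, 80 mm across, 90 mm high; origin: where it stands or lies on the bench; leave it alone.
- socket: bystander: round steel wrench socket, 32 mm across, 50 mm high; origin: where it stands or lies on the bench; leave it alone.
Mind the look-alikes: they are no part of the job. Several things look just like the bracket: the one meant starts farthest from the robot's base.

How it is judged (in metres and radians):
On the way, in this order (a step that is already met when the one before it is completed fails the run):
1. pad and bracket lie flat in their compartments, released, with the tray home (x of pad in the frame of pad_place between -0.008 and 0.008 m and y of pad in the frame of pad_place between -0.008 and 0.008 m and z of pad in the frame of pad_place between -0.003 and 0.003 m and angle between the x axis of pad and the x axis of pad_place, either way round below 0.15 rad and angle between each of pad, bracket's own z axis and vertical below 0.08 rad and contact force between the fingers and pad below 0.2 N and x of bracket in the frame of bracket_place between -0.008 and 0.008 m and y of bracket in the frame of bracket_place between -0.008 and 0.008 m and z of bracket in the frame of bracket_place between -0.003 and 0.003 m and angle between the x axis of bracket and the x axis of bracket_place, either way round below 0.15 rad and contact force between the fingers and bracket below 0.2 N and value of joint tray below 0.006 m), for 0.3 s.
2. the tray is pulled by its handle until the pointer is on the mark (x of pointer in the frame of mark between -0.005 and 0.005 m and (contact force between the fingers and handle_sleeve above 1 N or contact force between the fingers and handle_bar above 1 N or contact force between the fingers and handle_arm1 above 1 N or contact force between the fingers and handle_arm2 above 1 N)), for 0.2 s.
At the end, for the whole second after the job is handed in: Pad and bracket flat in their compartments (centres within 8 mm, height 3 mm, 0.15 rad lengthwise, tilt 0.08 rad), fingers off them; pointer within 5 mm of the clip's middle along the slide; tray still; fingers on the handle with over 1 N to the end (all of step 2 and x of pad in the frame of pad_place between -0.008 and 0.008 m and y of pad in the frame of pad_place between -0.008 and 0.008 m and z of pad in the frame of pad_place between -0.003 and 0.003 m and angle between the x axis of pad and the x axis of pad_place, either way round below 0.15 rad and angle between each of pad, bracket's own z axis and vertical below 0.08 rad and contact force between the fingers and pad below 0.2 N and x of bracket in the frame of bracket_place between -0.008 and 0.008 m and y of bracket in the frame of bracket_place between -0.008 and 0.008 m and z of bracket in the frame of bracket_place between -0.003 and 0.003 m and angle between the x axis of bracket and the x axis of bracket_place, either way round below 0.15 rad and contact force between the fingers and bracket below 0.2 N and velocity of joint tray between -0.01 and 0.01 m/s); the arm keeps its last pose, push and grip.
It fails at once if a bystander was pushed more than 25 mm (distance of any of wrench, screwdriver, brush, jar, mug, socket from where it was at the start of the episode above 0.025 m).
It fails at once if the pad was dropped (falling free faster than 0.7 m/s) (linear speed of pad above 0.7 m/s and contact force between the fingers and pad below 0.1 N).
It fails at once if the bracket was dropped (falling free faster than 0.7 m/s) (linear speed of bracket above 0.7 m/s and contact force between the fingers and bracket below 0.1 N).
It also fails if it takes over 58 s, if anything falls off the work surface, if the arm or the gripper's body presses on something with over 40 N, if the wrist force passes 120 N, or if a joint passes its speed limit or range.

### The arm

A 6-joint arm with a two-finger parallel gripper is mounted at the origin on the work surface. World frame = base frame: x ahead of the robot, y to its left, z up, the work surface at z = 0. Lengths are in mm, angles in rad, forces in N, time in s.
With the tool pointing down it reaches from about 350 to 850 mm from the base axis. Payload 8.1 kg.
Tool frame: the origin (TCP) lies on the centre line of the jaws, within the pads' length; the fingertips stand 19 mm ahead of it and the grasp point (between the pads) is the TCP; z points along the fingers, x is the direction in which the jaws open and shut, and the axes are right-handed (so a half turn about z gives the same grasp; the last joint's range is limited). The gripper opens to 93 mm and grips with 3 to 60 N. Pads are 15 mm wide; open, the fingers measure 128 mm over their backs; the gripper's body (75 mm by 188 mm) begins 65 mm behind the grasp point.
Start: joints at [-1.232, 0.13, 1.488, -0, 1.523, -0.085], TCP at [246.756, -546.916, 237.635] pointing down, gripper open.
Joint ranges: [-2.96, 2.96], [-0.89, 2.26], [0.02, 2.5], [-1.34, 4.48], [0, 2.73], [-2.66, 2.66]. Speed limits (rad/s): [2.39, 2.39, 2.79, 3.14, 3.14, 3.14].

### API

Orientations are given as a rotation vector (axis times angle).
In Python, from rig import r gives the robot as it stands. Calls block until the motion is done:
- r.reach(position, orientation): joint-space move of the TCP to a pose.
- r.move_straight(position, ori=None, speed=150, threshold=None): straight line of the TCP; ori=None keeps the orientation; speed is the mean speed in mm/s. With threshold (N) it stops when the force on the tool has changed by that much, and returns True; else False.
- r.move_joints(angles): joint-space move.
- r.command_gripper(opening, newtons=None): finger opening in mm; newtons is the grip in N (None keeps the last); returns when the fingers have stopped.
- r.pause(seconds).
- r.inverse_kinematics(position, orientation): joint angles nearest the present ones, or None.
- r.read_state(): the state.
- r.snapshot(name): name is "scene" or "side" or "wrist"; returns (picture, depth): 384x512x3 uint8, red, green, blue; 384x512 float32, mm along the optical axis (not along the pixel's ray), 0 where there is no reading.
- r.camera_info(name): a dict with "fov_y" (degrees; the focal length in pixels is half the picture's height over the tangent of half this angle, whatever the lens; pixels are square), "cx", "cy" (the principal point, pixels), "k1" (the pictures are not rectified: a ray, as slopes to the right and down, at radius r is drawn at 1 + k1 r^2 times it, then the intrinsics apply), "world_to_cam" (4x4, takes a point from world to camera coordinates); the wrist camera has in their place "tool_from_camera" (4x4, takes a point from camera to tool coordinates, whose origin is the TCP and whose axes are the tool frame's). Camera axes: x right, y down, z forward; pixel columns grow to the right and rows downward; lengths in mm; the calibration is good to about 2 mm. A picture is of the moment at which its call begins: read the wrist's pose just before it. camera_info takes no time and is no camera call.
A pose or a line that the arm cannot do raises r.IKError and nothing moves.
- r.close_job(): hands the job in, once; it reports no verdict.
Trained networks look in the newest picture that a camera, given by its name, has taken for a name from the list of things; names that differ only in an ending like _2 or _b are one class to them, and where a whole thing is asked for, a point or a joint stands for the part that bears it (a point fixed in the world has none). Each returns a list of dicts, best first, with "score" (0 to 1); they miss things now and then, are a little off and sometimes report something else, mostly with a low value. They report only what shows in the picture. A call takes as long as a camera call. They do not tell look-alikes from the thing itself.
- r.find_in(target, camera): "xyz" ([x, y, z] in mm, in the coordinates of the camera as it stood for that picture, good to about 4 mm: the middle of the surface that is visible of it).
- r.trace(target, camera): "pixels" (384x512 bool, what is visible of it).
The state is a dict: "time": time; "joint_positions": joint angles; "qvel": joint speeds; "effort": joint torques, N m; "eef_pos": TCP position; "eef_rot": TCP orientation; "force": force on the tool from outside, world axes, zero at the start; "torque": the same for the moment, N m; "gripper_width": finger opening in mm.
Only numpy, scipy, OpenCV 4.12 (cv2) and the standard library are available. Lean on these libraries where they do the work, as an engineer would, in place of code of your own. Each camera call takes 0.05 s, during which the arm holds its last target.

## Working session

There is one attempt and no reset: what is moved stays moved. The work goes in short steps, each a Python script; the robot and the scene stay as the last script left them, time stands still between calls to the robot, and variables do not carry over. Pictures are saved under pics/ and viewed, and the job is handed in when it is done.

```bash
ls; mkdir -p pics; cat > h.py <<'E'
import numpy as np, cv2
from scipy.spatial.transform import Rotation as R
from rig import r
def save(n,img): cv2.imwrite('pics/'+n+'.png',cv2.cvtColor(img,cv2.COLOR_RGB2BGR))
def intr(ci,shape=(384,512)):
    f=shape[0]/2/np.tan(np.radians(ci['fov_y'])/2); return f
def cam2world(name,st=None):
    ci=r.camera_info(name)
    if 'world_to_cam' in ci: return np.linalg.inv(np.array(ci['world_to_cam']))
    T=np.eye(4); T[:3,:3]=R.from_rotvec(st['eef_rot']).as_matrix(); T[:3,3]=st['eef_pos']
    return T@np.array(ci['tool_from_camera'])
def slopes(name,uv):
    ci=r.camera_info(name); f=intr(ci)
    d=(np.atleast_2d(uv).astype(float)-[ci['cx'],ci['cy']])/f
    s=d.copy()
    for _ in range(15): s=d/(1+ci['k1']*(s**2).sum(1,keepdims=True))
    return s
def ray(name,uv,T):
    s=slopes(name,uv); d=np.c_[s,np.ones(len(s))]@T[:3,:3].T
    return T[:3,3],d
def onplane(name,uv,T,z):
    o,d=ray(name,uv,T); t=(z-o[2])/d[:,2]; return o+d*t[:,None]
def bydepth(name,uv,T,depth):
    uv=np.atleast_2d(uv); s=slopes(name,uv); z=depth[uv[:,1].astype(int),uv[:,0].astype(int)]
    p=np.c_[s*z[:,None],z]; return p@T[:3,:3].T+T[:3,3]
def project(name,P,T):
    ci=r.camera_info(name); f=intr(ci); Ti=np.linalg.inv(T)
    p=np.atleast_2d(P)@Ti[:3,:3].T+Ti[:3,3]; s=p[:,:2]/p[:,2:]
    s=s*(1+ci['k1']*(s**2).sum(1,keepdims=True)); return s*f+[ci['cx'],ci['cy']]
E
python3 - <<'E'
from h import *
st=r.read_state(); print(st['time'],st['eef_rot'],st['gripper_width'])
for n in ('scene','side','wrist'):
    p,d=r.snapshot(n); save('a_'+n,p); np.save('pics/a_'+n,d); 
    T=cam2world(n,st); np.save('pics/aT_'+n,T); print(n,T.round(3).tolist(),(d>0).mean())
    for t in ('pad','bracket','rig','tray','grip','pad_place','bracket_place','pointer','mark'):
        try:
            for q in r.find_in(t,n):
                if q['score']>.3: print(n,t,round(q['score'],2),(T[:3,:3]@q['xyz']+T[:3,3]).round(0), project(n,T[:3,:3]@q['xyz']+T[:3,3],T).round(0)[0])
        except Exception as e: print(t,e)
print(r.read_state()['time'])
E
```

```text
pics
0.0 [-2.63799317e+00  1.70388771e+00  2.29140011e-03] 92.72846125641841
scene [[0.873, 0.276, -0.403, 866.405], [0.488, -0.472, 0.734, -701.047], [0.013, -0.837, -0.547, 560.34], [0.0, 0.0, 0.0, 1.0]] 0.99609375
scene pad 0.98 [ 466. -152.   19.] [223. 232.]
scene bracket 0.91 [ 282. -355.    4.] [107. 260.]
scene bracket 0.87 [ 506. -317.    8.] [195. 285.]
scene rig 0.96 [554.  87.  29.] [297. 193.]
scene tray 0.58 [551. 126.  30.] [301. 186.]
scene grip 0.7 [771. -19.  52.] [364. 231.]
scene grip 0.55 [551. 125.  33.] [301. 185.]
scene pad_place 0.74 [557. 128.  29.] [303. 187.]
scene bracket_place 0.74 [556. 128.  30.] [303. 187.]
scene bracket_place 0.4 [ 501. -315.    7.] [193. 284.]
scene bracket_place 0.37 [771. -20.  50.] [364. 232.]
scene bracket_place 0.36 [ 718. -355.   55.] [279. 328.]
scene pointer 0.93 [550. 126.  31.] [301. 186.]
scene mark 0.46 [668. 223.  25.] [350. 184.]
side [[-0.988, -0.104, 0.114, 382.054], [-0.154, 0.621, -0.769, 831.97], [0.009, -0.777, -0.629, 766.422], [0.0, 0.0, 0.0, 1.0]] 0.996307373046875
side pad 0.62 [541. 122.  31.] [230. 241.]
side pad 0.56 [ 458. -135.   17.] [272. 189.]
side bracket 0.61 [ 272. -344.    5.] [332. 161.]
side bracket 0.53 [ 495. -307.   12.] [267. 159.]
side rig 0.87 [546. 186.  21.] [223. 262.]
side tray 0.63 [550. 126.  26.] [226. 243.]
side grip 0.82 [541. 126.  28.] [229. 243.]
side pad_place 0.75 [545. 124.  29.] [228. 242.]
side bracket_place 0.98 [542. 128.  28.] [229. 244.]
side bracket_place 0.66 [ 330. -186.   18.] [314. 183.]
side pointer 0.9 [547. 127.  29.] [227. 243.]
side mark 0.53 [665. 234.  28.] [171. 269.]
wrist [[0.411, -0.874, -0.26, 320.198], [-0.912, -0.394, -0.116, -514.421], [-0.001, 0.285, -0.959, 383.5], [0.0, 0.0, 0.0, 1.0]] 0.996185302734375
wrist bracket 0.75 [ 277. -358.    6.] [115.  75.]
1.5
```

```bash
python3 - <<'E'
import cv2
for n in('scene','side'):
    i=cv2.imread(f'pics/a_{n}.png'); cv2.imwrite(f'pics/a_{n}_x.png',cv2.resize(i,(800,600),interpolation=cv2.INTER_CUBIC))
E
```

```text
(no output)
```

View pics/a_scene_x.png

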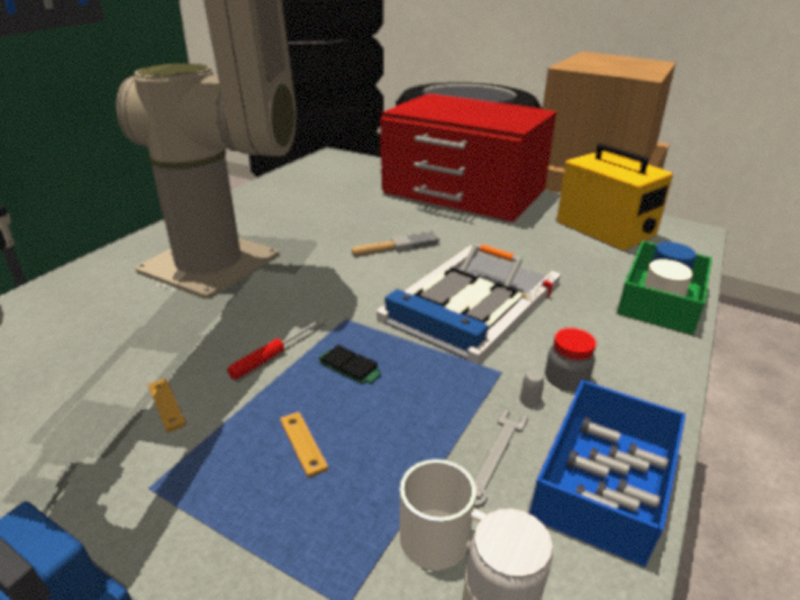

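View pics/a_side_x.png

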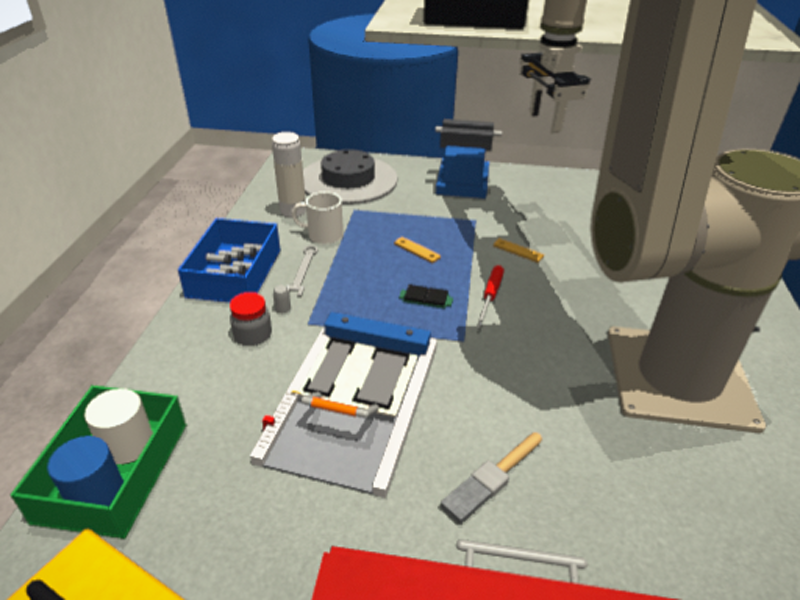

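Bracket candidates: scene px (195,285) on the mat at ~(506,-317), 597 mm from the base; and px (107,260) on the bare bench at ~(282,-355), 453 mm from it. The farthest is the one on the mat. I'll take a close wrist view of the mat objects to confirm, then views over the tray.

```bash
cat >> h.py <<'E'
def down(a):
    c,s=np.cos(a),np.sin(a); return R.from_matrix(np.array([[c,s,0],[s,-c,0],[0,0,-1]])).as_rotvec()
def view(n,save_=True):
    st=r.read_state(); p,d=r.snapshot('wrist'); T=cam2world('wrist',st)
    save(n,p); np.save('pics/'+n,d); np.save('pics/'+n+'_T',T); return p,d,T
def finds(t,T,cam='wrist'):
    for q in r.find_in(t,cam):
        if q['score']>.3: 
            w=T[:3,:3]@q['xyz']+T[:3,3]; print(t,round(q['score'],2),w.round(1),project(cam,w,T).round(0)[0])
E
python3 - <<'E'
from h import *
M=R.from_rotvec(r.read_state()['eef_rot']).as_matrix(); print(np.arctan2(M[1,0],M[0,0]))
print(r.camera_info('wrist'))
for a in (-1.2,-.6,0,.6,1.57,-1.57,3.14,2.4):
  for p in ([470,-250,300],[520,100,300],[480,40,300]): print(a,p,(lambda q: None if q is None else np.round(q,2))(r.inverse_kinematics(p,down(a))))
E
```

```text
-1.1469836667853206
{'fov_y': 62.11741022080746, 'cx': 255.27809325435553, 'cy': 190.12166231521607, 'k1': -0.06410989007500784, 'tool_from_camera': array([[ 9.99999694e-01, -7.24793759e-04,  2.95799005e-04,
         8.54513207e-01],
       [ 6.10293419e-04,  9.58446657e-01,  2.85271156e-01,
        -8.02689435e+01],
       [-4.90270321e-04, -2.85270888e-01,  9.58446806e-01,
        -1.46897528e+02],
       [ 0.00000000e+00,  0.00000000e+00,  0.00000000e+00,
         1.00000000e+00]])}
-1.2 [470, -250, 300] [-0.59 -0.07  1.58 -0.    1.63  0.61]
-1.2 [520, 100, 300] [ 0.09 -0.08  1.59 -0.    1.63  1.29]
-1.2 [480, 40, 300] [-0.02 -0.21  1.71 -0.    1.64  1.18]
-0.6 [470, -250, 300] [-0.59 -0.07  1.58 -0.    1.63  0.01]
-0.6 [520, 100, 300] [ 0.09 -0.08  1.59 -0.    1.63  0.69]
-0.6 [480, 40, 300] [-0.02 -0.21  1.71 -0.    1.64  0.58]
0 [470, -250, 300] [-0.59 -0.07  1.58 -0.    1.63 -0.59]
0 [520, 100, 300] [ 0.09 -0.08  1.59 -0.    1.63  0.09]
0 [480, 40, 300] [-0.02 -0.21  1.71 -0.    1.64 -0.02]
0.6 [470, -250, 300] [-0.59 -0.07  1.58 -0.    1.63 -1.19]
0.6 [520, 100, 300] [ 0.09 -0.08  1.59 -0.    1.63 -0.51]
0.6 [480, 40, 300] [-0.02 -0.21  1.71 -0.    1.64 -0.62]
1.57 [470, -250, 300] [-0.59 -0.07  1.58  0.    1.63 -2.16]
1.57 [520, 100, 300] [ 0.09 -0.08  1.59  0.    1.63 -1.48]
1.57 [480, 40, 300] [-0.02 -0.21  1.71  0.    1.64 -1.59]
-1.57 [470, -250, 300] [-0.59 -0.07  1.58  0.    1.63  0.98]
-1.57 [520, 100, 300] [ 0.09 -0.08  1.59  0.    1.63  1.66]
-1.57 [480, 40, 300] [-0.02 -0.21  1.71  0.    1.64  1.55]
3.14 [470, -250, 300] [-0.59 -0.07  1.58  0.    1.63  2.56]
3.14 [520, 100, 300] None
3.14 [480, 40, 300] None
2.4 [470, -250, 300] None
2.4 [520, 100, 300] [ 0.09 -0.08  1.59 -0.    1.63 -2.31]
2.4 [480, 40, 300] [-0.02 -0.21  1.71 -0.    1.64 -2.42]
```

```bash
python3 - <<'E'
from h import *
r.reach([490,-200,230],down(0)); p,d,T=view('b1'); 
for t in('pad','bracket'): finds(t,T)
r.reach([560,150,250],down(0)); p,d,T=view('b2')
for t in('pad_place','bracket_place','grip','pointer','mark','tray'): finds(t,T)
r.reach([600,230,250],down(0)); p,d,T=view('b3')
for t in('grip','pointer','mark'): finds(t,T)
print(r.read_state()['time'])
for n in('b1','b2','b3'):
    i=cv2.imread(f'pics/{n}.png'); cv2.imwrite(f'pics/{n}_x.png',cv2.resize(i,(800,600),interpolation=cv2.INTER_CUBIC))
E
```

```text
pad 0.73 [ 461.6 -140.9   13.1] [229. 113.]
bracket 0.87 [ 264.4 -339.6    4.2] [ 87. 266.]
bracket 0.69 [ 500.7 -313.3    9.1] [263. 251.]
pad_place 0.73 [550.  129.5  32.9] [246. 182.]
bracket_place 0.61 [545.7 130.1  32.6] [242. 181.]
grip 0.89 [546.  130.1  30.7] [243. 181.]
pointer 0.91 [547.6 127.7  35.1] [244. 184.]
mark 0.65 [666.8 229.6  35.5] [351.  94.]
tray 0.59 [545.4 129.   32.4] [242. 182.]
grip 0.59 [554.8 138.4  31.8] [218. 238.]
pointer 0.56 [554.6 136.2  33.5] [218. 240.]
pointer 0.51 [752.1   7.5  76.2] [375. 347.]
mark 0.68 [666.8 230.9  34.2] [312. 166.]
mark 0.64 [554.2 138.8  30.5] [218. 237.]
5.5583
```

View pics/b1_x.png

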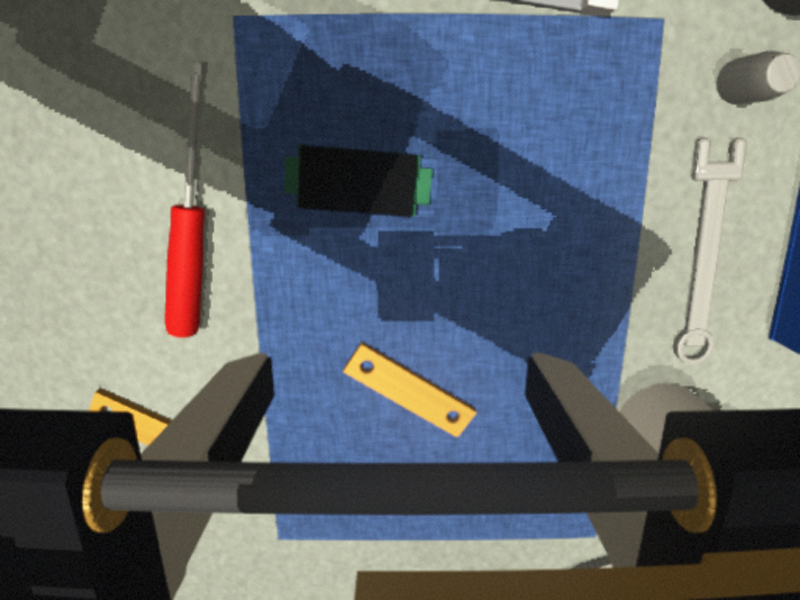

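View pics/b2_x.png

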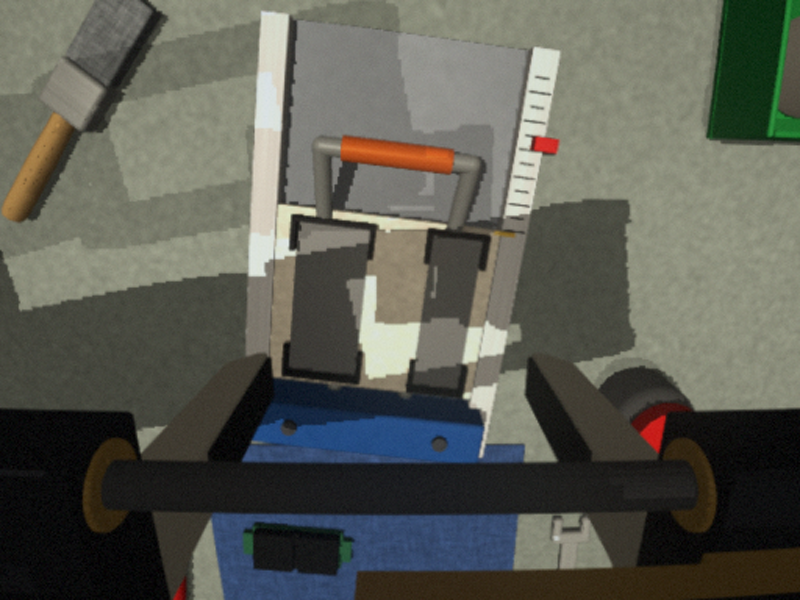

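View pics/b3_x.png

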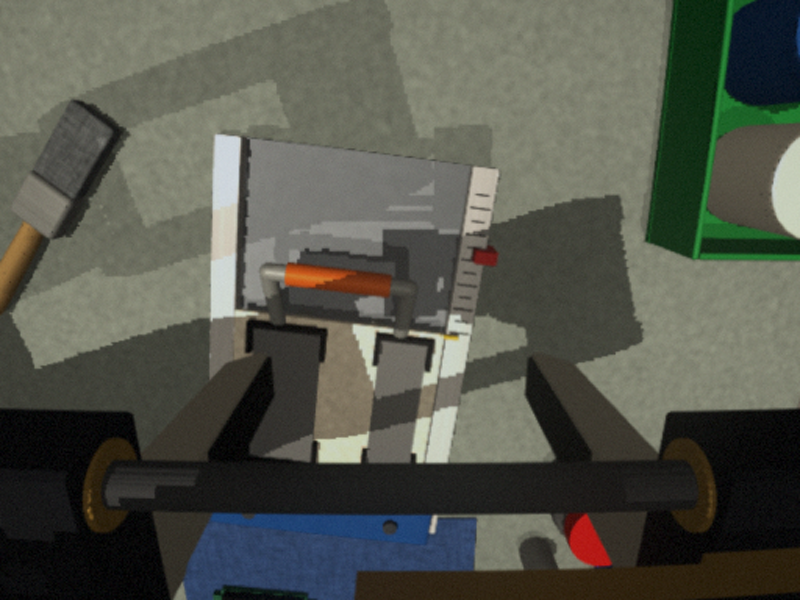

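```bash
python3 - <<'E'
import cv2
def crop(n,x0,y0,x1,y1,s,o):
    i=cv2.imread(f'pics/{n}.png')[y0:y1,x0:x1]; cv2.imwrite(f'pics/{o}.png',cv2.resize(i,None,fx=s,fy=s,interpolation=cv2.INTER_CUBIC))
crop('b1',160,80,320,290,2.8,'c1'); crop('b2',160,80,360,270,3.1,'c2'); 
E
```

```text
(no output)
```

View pics/c1.png

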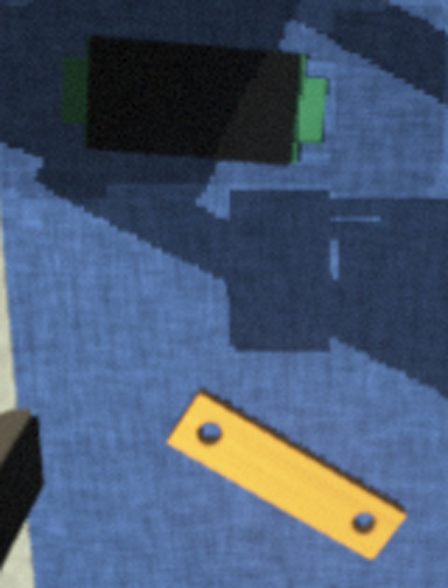

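View pics/c2.png

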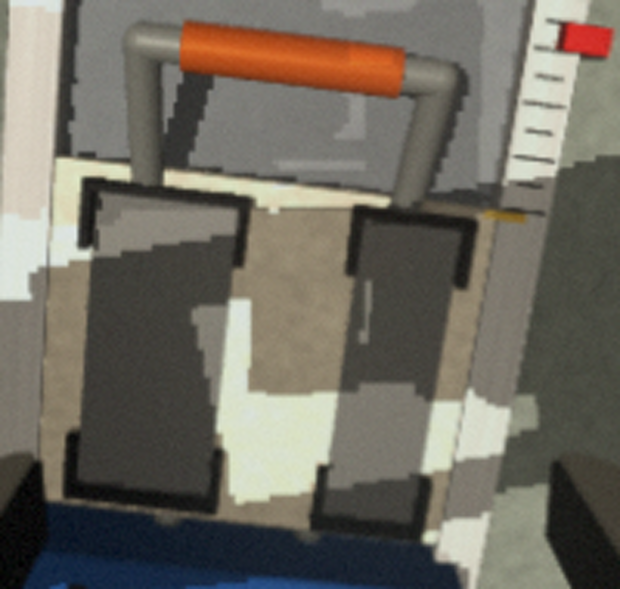

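```bash
python3 - <<'E'
from h import *
T1,T2,T3=[np.load(f'pics/b{i}_T.npy') for i in(1,2,3)]
d1,d2=np.load('pics/b1.npy'),np.load('pics/b2.npy')
c1=lambda p:np.array(p)/2.8+[160,80]
c2=lambda p:np.array(p)/3.1+[160,80]
br=c1([[203,391],[406,516],[372,559],[167,441]])
P=onplane('wrist',br,T1,11); print('br',P.round(1).tolist(),P.mean(0)); 
holes=onplane('wrist',c1([[209,433],[363,522]]),T1,11);print('holes',holes.mean(0),np.linalg.norm(holes[1]-holes[0]),np.arctan2(*(holes[1]-holes[0])[[1,0]]))
pad=c1([[90,37],[302,53],[290,163],[87,148]])
P=onplane('wrist',pad,T1,19); print('pad',P.round(1).tolist(),P.mean(0), np.linalg.norm(np.diff(P,axis=0),axis=1)); e=P[1]-P[0]+P[2]-P[3]; print(np.arctan2(e[1],e[0]))
print('depth z br',bydepth('wrist',c1([[285,478],[190,100],[270,260]]),T1,d1))
for nm,q in (('padfl',[[93,192],[237,204],[215,498],[78,487]]),('brfl',[[366,220],[463,228],[419,528],[327,518]])):
    P=onplane('wrist',c2(q),T2,30); print(nm,P.round(1).tolist(),P.mean(0),np.linalg.norm(np.diff(P,axis=0),axis=1))
    e=P[0]-P[3]+P[1]-P[2]; print(np.arctan2(e[1],e[0]))
print('floor depths',bydepth('wrist',c2([[150,380],[390,400],[280,420],[292,58],[585,40],[510,215]]),T2,d2))
E
cat >h2.py <<'E'
E
python3 - <<'E'
import cv2
i=cv2.imread('pics/b3.png')[160:310,130:340]; cv2.imwrite('pics/c3.png',cv2.resize(i,None,fx=3.5,fy=3.5,interpolation=cv2.INTER_CUBIC))
E
```

```text
br [[462.6, -269.0, 11.0], [555.0, -331.4, 11.0], [540.0, -354.2, 11.0], [445.9, -293.1, 11.0]] [ 500.87032436 -311.93270779   11.        ]
holes [ 499.98521706 -311.81617819   11.        ] 83.59504699202536 -0.5720415085447847
pad [[422.7, -119.0, 19.0], [504.7, -125.5, 19.0], [500.2, -168.1, 19.0], [419.3, -161.7, 19.0]] [ 461.73127836 -143.57352179   19.        ] [82.23823281 42.84545921 81.23232819]
-0.07816111198305838
depth z br [[ 498.92067425 -311.81209407   10.62473487]
 [ 460.47214576 -143.51268061   14.26947111]
 [ 492.25272498 -211.86636528    2.55146107]]
padfl [[485.9, 176.6, 30.0], [539.5, 171.9, 30.0], [528.2, 51.9, 30.0], [472.5, 56.8, 30.0]] [506.53271105 114.29533736  30.        ] [ 53.74892744 120.49052861  55.93435733]
1.4686111699720805
brfl [[587.6, 165.8, 30.0], [624.1, 162.8, 30.0], [611.9, 38.2, 30.0], [573.9, 42.9, 30.0]] [599.38581372 102.40172378  30.        ] [ 36.63678988 125.23663799  38.2375369 ]
1.4667183177713252
floor depths [[503.96448711 102.61574363  29.61187064]
 [598.42054851  94.19657084  29.82128661]
 [554.95675852  86.15404246  30.62364735]
 [560.2070099  224.95861388  77.36834951]
 [664.24253457 231.13225986  33.40756652]
 [641.85632545 167.51574767  28.67361086]]
```

View pics/c3.png

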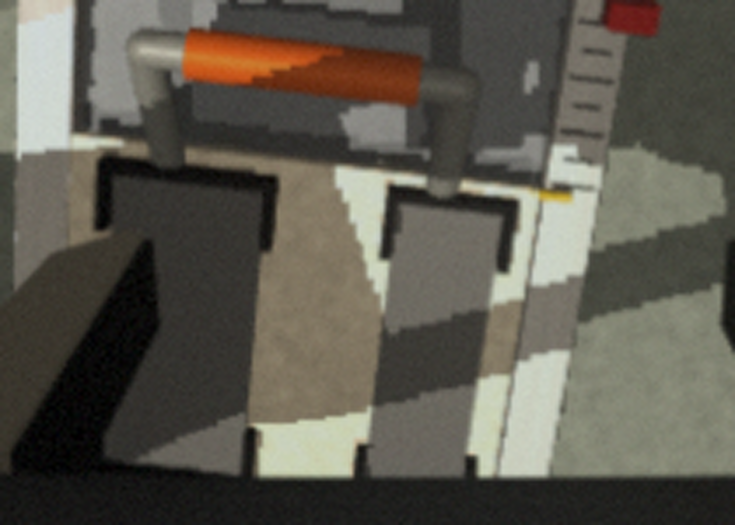

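```bash
python3 - <<'E'
from h import *
T1,T2,T3=[np.load(f'pics/b{i}_T.npy') for i in(1,2,3)]
d1,d2=np.load('pics/b1.npy'),np.load('pics/b2.npy')
c1=lambda p:np.array(p)/2.8+[160,80]
print(bydepth('wrist',c1([[120,60],[120,100],[120,130],[150,100],[180,100],[195,100],[210,100],[250,100],[280,100],[313,110],[75,90]]),T1,d1).round(1))
i=cv2.imread('pics/b2.png')[320:384,140:250]; cv2.imwrite('pics/c4.png',cv2.resize(i,None,fx=7,fy=7,interpolation=cv2.INTER_CUBIC))
def tri(a,Ta,b,Tb):
    o1,e1=ray('wrist',a,Ta);o2,e2=ray('wrist',b,Tb); A=np.c_[e1[0],-e2[0]]
    s,*_=np.linalg.lstsq(A,o2-o1,rcond=None); return (o1+e1[0]*s[0]+o2+e2[0]*s[1])/2, np.linalg.norm(o1+e1[0]*s[0]-o2-e2[0]*s[1])
c2=lambda p:np.array(p)/3.1+[160,80]
c3=lambda p:np.array(p)/3.5+[130,160]
for n,a,b in (('brTL',[366,220],[401,203]),('brTR',[463,228],[501,211]),('pad TL in',[93,192],[113,177]),('sleeveL',[182,46],[186,54]),('sleeveR',[403,70],[420,80]),('clip',[585,40],[633,18]),('pointer',[524,217],[572,197])):
    print(n,tri(c2(a),T2,c3(b),T3))
E
```

```text
[[ 433.7 -127.8   17.3]
 [ 433.4 -143.    19.3]
 [ 433.  -154.6   20.4]
 [ 445.2 -143.1   19.7]
 [ 456.9 -143.2   18.7]
 [ 462.4 -143.6   12.9]
 [ 468.7 -143.3   17.8]
 [ 484.4 -143.3   19.3]
 [ 496.2 -143.3   19.5]
 [ 509.8 -148.     8.2]
 [ 413.9 -139.5   10.1]]
brTL (array([587.56777372, 166.40407959,  34.32683489]), np.float64(0.6284143708339792))
brTR (array([622.76294977, 164.07057141,  36.56005267]), np.float64(0.47909492962375316))
pad TL in (array([488.38384172, 177.46149027,  38.43661377]), np.float64(1.6065285080393774))
sleeveL (array([525.14100834, 228.81788254,  71.64267009]), np.float64(0.3938288961561893))
sleeveR (array([595.35849793, 221.25582015,  73.26139157]), np.float64(0.11689885735650829))
clip (array([665.92733023, 231.00446074,  28.81426263]), np.float64(0.8070089330622746))
pointer (array([647.58956336, 166.58444184,  28.78486956]), np.float64(0.8901177030819468))
```

View pics/c4.png

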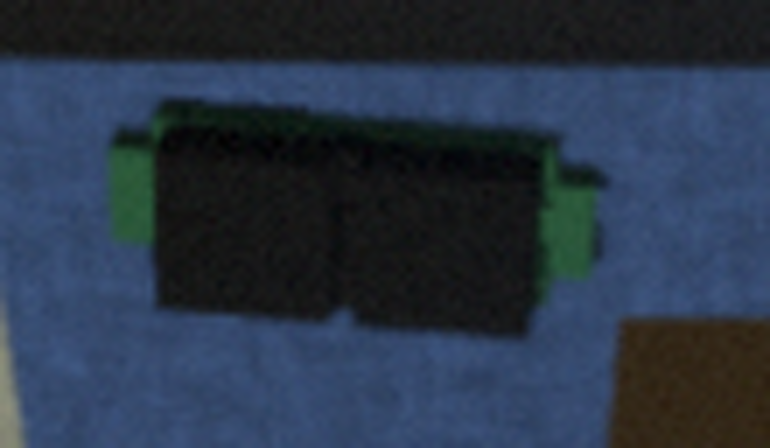

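```bash
python3 - <<'E'
from h import *
r.command_gripper(75)
g=[462,-143.6]; o=down(-0.078-np.pi/2)
r.reach([*g,110],o)
hit=r.move_straight([*g,24.5],speed=120,threshold=8); print(hit,r.read_state()['eef_pos'])
r.command_gripper(30,25); st=r.read_state(); print(st['gripper_width'],st['force'])
r.move_straight([*g,120],speed=150)
st=r.read_state(); print(st['gripper_width'],st['force'],st['time'])
r.reach([507.2,113.3,130],down(-0.107))
st=r.read_state(); print(st['gripper_width'],st['force'],st['time'])
p,d,T=view('d1')
E
```

```text
True [ 460.44755101 -142.51233454   22.28940032]
43.79219106078919 [-0.92526    -2.49811306  5.98351839]
43.983345021386086 [-0.69960125  0.20075678 -2.05025598] 9.8083
43.79528546809355 [-0.11651844  0.2016691  -2.67810215] 10.825
```

View pics/d1.png

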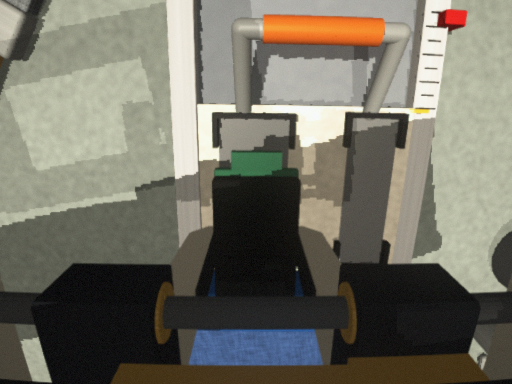

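```bash
python3 - <<'E'
from h import *
st=r.read_state(); print(st['eef_pos'],st['eef_rot'],down(-.107))
T=np.load('pics/d1_T.npy'); d=np.load('pics/d1.npy')
# pad front (ear tip edges) at pixel (257,151) and lining
print(bydepth('wrist',[[257,155],[257,172],[225,195],[290,195],[256,130],[215,200],[298,200]],T,d).round(1))
# floor check from this closer view: inner corners 
for nm,q in (('padTop',[[219,119],[292,119]]),('brTop',[[349,119],[402,119]]),('brBot',[[340,262],[385,262]])):
    print(nm,onplane('wrist',q,T,30).round(1).tolist())
i=cv2.imread('pics/d1.png')[100:300,160:430]; cv2.imwrite('pics/d1x.png',cv2.resize(i,None,fx=2.9,fy=2.9,interpolation=cv2.INTER_CUBIC))
E
```

```text
[506.90862705 112.18519741 129.30798632] [ 3.13614121e+00 -1.72836607e-01 -1.73781166e-03] [ 3.13709771 -0.16799504  0.        ]
[[514.1 162.2 116.2]
 [513.1 153.5 116.4]
 [496.4 145.9 125.9]
 [528.3 142.2 125.4]
 [514.1 165.8  29.4]
 [490.9 143.7 125.2]
 [532.2 138.7 124. ]]
padTop [[487.1, 177.2, 30.0], [542.1, 171.1, 30.0]]
brTop [[585.3, 166.6, 30.0], [626.4, 162.5, 30.0]]
brBot [[574.4, 45.3, 30.0], [614.0, 40.4, 30.0]]
```

View pics/d1x.png

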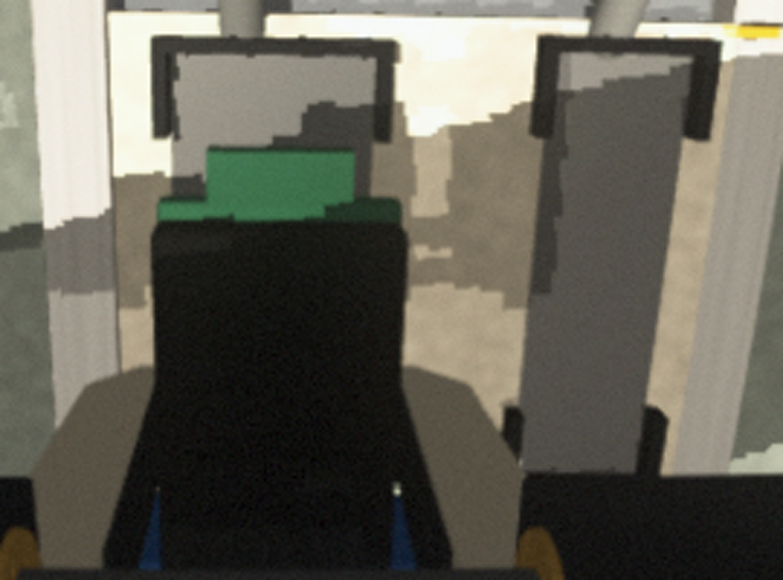

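```bash
python3 - <<'E'
from h import *
q=[507.7,115.9]; o=down(-0.105)
r.move_straight([*q,62],o,speed=110); st=r.read_state(); print(st['eef_pos'],st['force'])
hit=r.move_straight([*q,46],speed=25,threshold=3); st=r.read_state(); print(hit,st['eef_pos'],st['force'])
r.command_gripper(64); 
r.move_straight([*q,125],speed=180); st=r.read_state(); print(st['eef_pos'],st['time'])
p,d,T=view('d2'); 
i=cv2.imread('pics/d2.png')[100:300,160:430]; cv2.imwrite('pics/d2x.png',cv2.resize(i,None,fx=2.9,fy=2.9,interpolation=cv2.INTER_CUBIC))
E
```

```text
[508.20160859 115.76783706  62.58231658] [ 0.47939223  0.60602529 -1.49695781]
True [507.75612237 115.92997049  49.26469548] [-1.2416763   0.47839935  5.97284472]
[506.85836097 115.83760737 123.81365158] 13.3083
```

View pics/d2x.png

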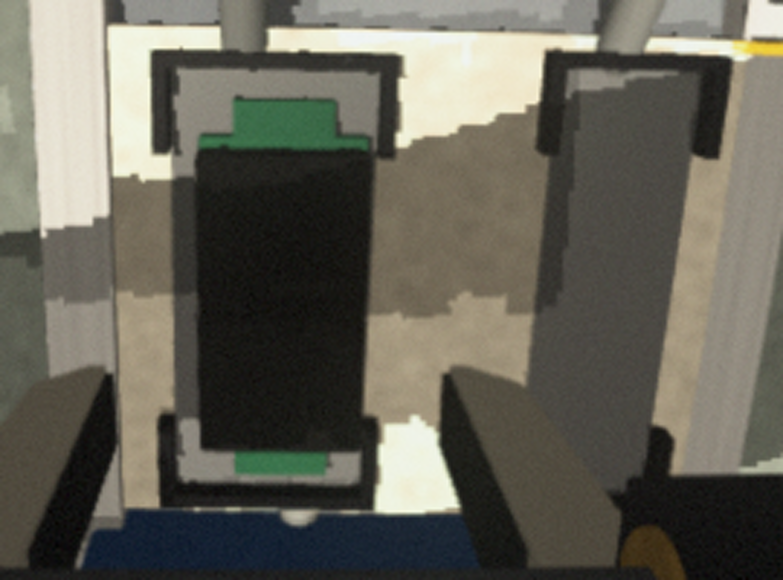

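```bash
python3 - <<'E'
from h import *
T=np.load('pics/d2_T.npy'); d=np.load('pics/d2.npy')
c=lambda p:np.array(p)/2.9+[160,100]
fl=onplane('wrist',c([[175,69],[380,72],[360,485],[178,482]]),T,30); print('floor',fl.round(1).tolist(),fl.mean(0),np.linalg.norm(np.diff(fl,axis=0),axis=1))
ear=onplane('wrist',c([[234,99],[337,101],[327,475],[236,475]]),T,36); print('ear',ear.round(1).tolist(),ear.mean(0),np.linalg.norm(np.diff(ear,axis=0),axis=1))
li=onplane('wrist',c([[196,150],[371,152],[364,450],[201,448]]),T,46); print('lin',li.round(1).tolist(),li.mean(0),np.linalg.norm(np.diff(li,axis=0),axis=1))
for P in(fl,ear,li): e=P[0]+P[1]-P[2]-P[3]; print(np.arctan2(e[1],e[0]))
bf=onplane('wrist',c([[566,72],[708,75]]),T,30); print(bf, bf.mean(0)-62*np.array([.107,.994,0]))
print(bydepth('wrist',c([[230,300],[330,300],[280,115],[230,200],[330,420]]),T,d).round(1))
ed=onplane('wrist',c([[174,250],[174,340],[196,250],[197,340]]),T,30);print(ed)
E
```

```text
floor [[488.0, 177.0, 30.0], [540.2, 170.8, 30.0], [525.6, 52.2, 30.0], [472.5, 58.7, 30.0]] [506.57886941 114.69179474  30.        ] [ 52.63961755 119.43762763  53.53587235]
ear [[502.5, 168.5, 36.0], [528.3, 165.3, 36.0], [516.3, 60.0, 36.0], [490.4, 62.7, 36.0]] [509.36785347 114.10733317  36.        ] [ 25.99159197 105.93785115  25.9971701 ]
lin [[492.4, 158.2, 46.0], [535.0, 153.2, 46.0], [526.9, 72.3, 46.0], [483.1, 77.5, 46.0]] [509.34303034 115.30772056  46.        ] [42.91956623 81.35142193 44.1647138 ]
1.4446995617561957
1.4573554631653534
1.4642218680232362
[[588.09984858 165.97034091  30.        ]
 [625.40554722 161.64984105  30.        ]] [600.1186979  102.18209098  30.        ]
[[496.  118.9  46.4]
 [521.6 116.   45.8]
 [513.6 163.1  35. ]
 [499.2 145.1  47.1]
 [518.6  81.9  45.4]]
[[481.15438434 129.16536886  30.        ]
 [477.5638132  103.26623005  30.        ]
 [487.09142541 128.5400348   30.        ]
 [483.96053398 102.60282844  30.        ]]
```

```bash
python3 - <<'E'
from h import *
g=[500.2,-311.9]; o=down(-0.58+np.pi/2)
r.reach([*g,110],o)
hit=r.move_straight([*g,24.5],speed=120,threshold=12); print(hit,r.read_state()['eef_pos'])
r.command_gripper(15,20); st=r.read_state(); print(st['gripper_width'],st['force'])
r.move_straight([*g,120],speed=150)
r.reach([597.7,103.5,125],down(-0.107))
st=r.read_state(); print(st['gripper_width'],st['force'],st['eef_pos'],st['time'])
p,d,T=view('e1')
i=cv2.imread('pics/e1.png')[70:300,110:380]; cv2.imwrite('pics/e1x.png',cv2.resize(i,None,fx=2.6,fy=2.6,interpolation=cv2.INTER_CUBIC))
E
```

```text
True [ 498.74522848 -310.32957673   22.31755187]
27.383771417123725 [-0.11324888 -0.17200034  5.91451577]
27.697311594133396 [-0.62930304  0.08144021  0.0012464 ] [597.52119519 102.80505288 124.47379201] 18.8167
```

View pics/e1x.png

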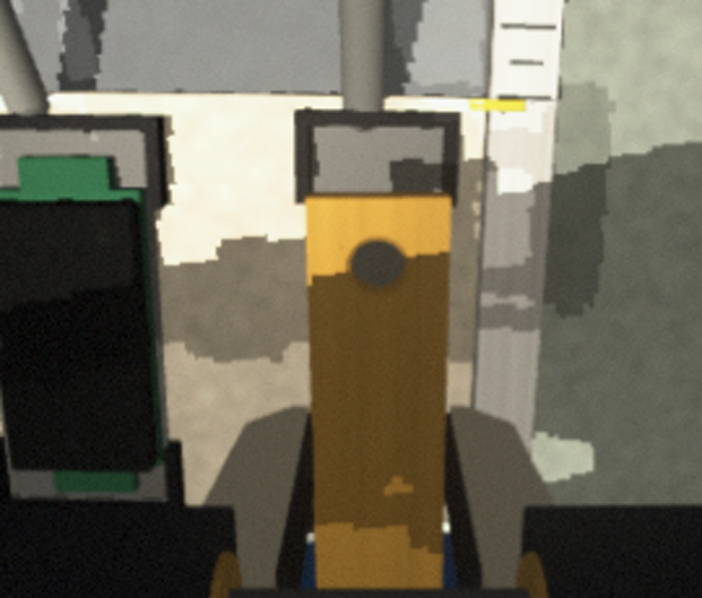

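```bash
python3 - <<'E'
from h import *
T=np.load('pics/e1_T.npy'); d=np.load('pics/e1.npy')
c=lambda p:np.array(p)/2.6+[110,70]
u=np.array([.107,.994,0])
print(bydepth('wrist',c([[340,230],[420,230],[380,420]]),T,d).round(1))
P=onplane('wrist',c([[306,196],[452,196]]),T,113.2); print(P,P.mean(0)-56*u)
F=onplane('wrist',c([[315,125],[442,124]]),T,30); print(F,F.mean(0)-62*u)
E
```

```text
[[596.6 152.1 114.3]
 [611.9 150.2 113. ]
 [599.9 111.4 113.3]]
[[590.80054503 159.13043711 113.2       ]
 [618.58750196 156.13404661 113.2       ]] [598.7020235  101.96824186 113.2       ]
[[587.44973863 167.28363466  30.        ]
 [623.54111889 163.67358465  30.        ]] [598.86142876 103.85060966  30.        ]
```

```bash
python3 - <<'E'
from h import *
q=[597.9,105.3]; o=down(-0.107)
r.move_straight([*q,60],o,speed=110)
hit=r.move_straight([*q,46],speed=25,threshold=3); st=r.read_state(); print(hit,st['eef_pos'],st['force'])
r.command_gripper(46); 
r.move_straight([*q,130],speed=180)
r.command_gripper(60)
r.reach([556,160,220],o); st=r.read_state(); print(st['eef_pos'],st['time'])
p,d,T=view('e2'); finds('mark',T)
i=cv2.imread('pics/e2.png')[70:310,110:390]; cv2.imwrite('pics/e2x.png',cv2.resize(i,None,fx=2.5,fy=2.5,interpolation=cv2.INTER_CUBIC))
E
```

```text
True [598.25852306 105.32181417  49.322299  ] [-0.98000943 -0.0164038   5.33363143]
[556.31100376 160.46830179 221.07343402] 22.2417
mark 0.65 [670.1 229.5  33.9] [358.  95.]
mark 0.57 [340.2 280.7  16.4] [43. 82.]
```

View pics/e2x.png

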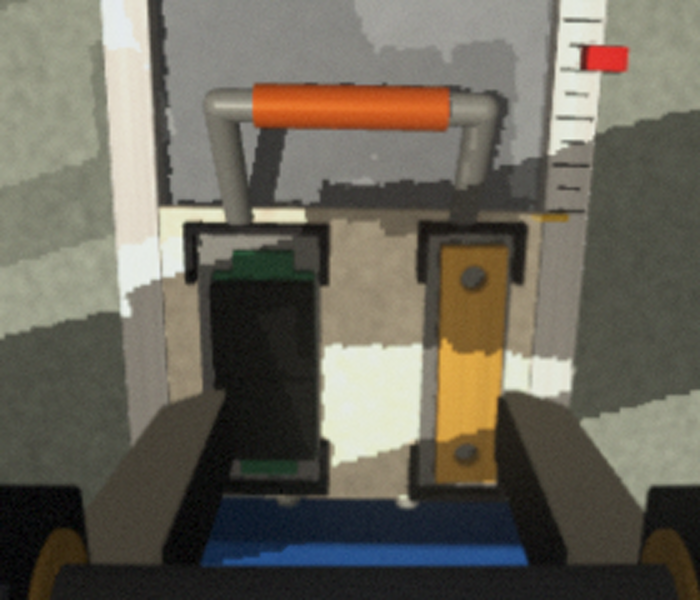

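```bash
python3 - <<'E'
from h import *
T=np.load('pics/e2_T.npy'); d=np.load('pics/e2.npy')
c=lambda p:np.array(p)/2.5+[110,70]
u=np.array([.107,.994,0]);v=np.array([.994,-.107,0])
B=onplane('wrist',c([[441,245],[509,248],[498,482],[436,480]]),T,38); print('br',B.round(1).tolist(),B.mean(0)); e=B[0]+B[1]-B[2]-B[3];print(np.arctan2(e[1],e[0]))
h=onplane('wrist',c([[473,278],[466,453]]),T,37); print('holes',h.mean(0),np.arctan2(*(h[0]-h[1])[[1,0]]))
F=onplane('wrist',c([[428,236],[516,237],[500,485],[423,484]]),T,30); print('fl',F.round(1).tolist(),F.mean(0))
D=(B.mean(0)-F.mean(0)); print('d u,v',D@u,D@v)
S=onplane('wrist',c([[253,84],[449,87],[447,130],[254,126]]),T,73); print('sleeve',S.round(1).tolist(),S.mean(0))
K=onplane('wrist',c([[582,47],[626,47],[583,69]]),T,34); print('clip top',K)
Pp=onplane('wrist',c([[567,217],[540,217]]),T,30); print('ptr',Pp)
print(bydepth('wrist',c([[350,107],[605,55],[470,370],[260,350]]),T,d).round(1))
E
python3 - <<'E'
import cv2
i=cv2.imread('pics/e2.png')[75:170,315:370]; cv2.imwrite('pics/e2y.png',cv2.resize(i,None,fx=6,fy=6,interpolation=cv2.INTER_CUBIC))
E
```

```text
br [[591.2, 162.1, 38.0], [619.9, 157.7, 38.0], [608.9, 46.6, 38.0], [580.2, 50.9, 38.0]] [600.02202426 104.34824542  38.        ]
1.4723430557836454
holes [599.45736078 104.35718585  37.        ] 1.4663255548534397
fl [[586.5, 164.8, 30.0], [624.5, 160.3, 30.0], [610.8, 40.3, 30.0], [574.2, 44.9, 30.0]] [599.00093457 102.56796809  30.        ]
d u,v 1.878852261956925 0.8244734698129251
sleeve [[526.1, 236.5, 73.0], [596.0, 227.9, 73.0], [594.0, 212.8, 73.0], [524.3, 221.7, 73.0]] [560.09947055 224.74852577  73.        ]
clip top [[654.90955    236.81735941  34.        ]
 [672.84528151 235.12487207  34.        ]
 [654.98109743 228.13349734  34.        ]]
ptr [[646.97703735 166.79855665  30.        ]
 [635.3032864  168.01380497  30.        ]]
[[559.9 224.9  78.1]
 [663.8 232.8  35.4]
 [599.7 103.5  36.7]
 [509.6 126.5  46.6]]
```

View pics/e2y.png

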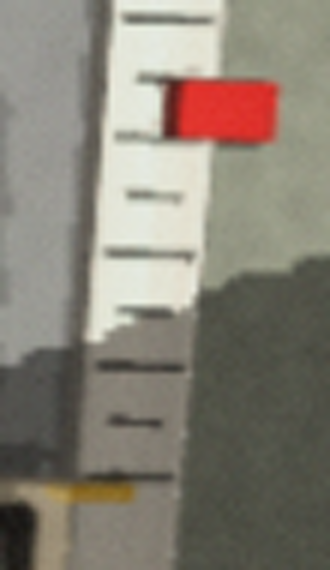

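```bash
python3 - <<'E'
from h import *
T=np.load('pics/e2_T.npy')
u=np.array([np.cos(1.46),np.sin(1.46),0])
K=onplane('wrist',np.array([[230,111],[190,111]])/6+[315,75],T,34); P=onplane('wrist',[[337.2,157.2]],T,30)
print(K,P,(K-P)@u)
o=down(1.46-np.pi)
c=[560.0,224.8]
print(r.inverse_kinematics([*c,70],o))
r.command_gripper(46)
r.reach([*c,135],o)
hit=r.move_straight([*c,71],speed=100,threshold=10); st=r.read_state(); print(hit,st['eef_pos'],st['force'])
r.command_gripper(5,45); st=r.read_state(); print(st['gripper_width'],st['eef_pos'],st['force'],st['time'])
p,d,T=view('f1')
E
```

```text
[[665.48504522 231.18707619  34.        ]
 [658.67229448 231.83549286  34.        ]] [[647.39424747 166.31538289  30.        ]] [66.47421917 66.36537564]
[ 2.96787726e-01  2.77347544e-01  1.63746810e+00 -4.44089210e-16
  1.22677701e+00  1.97838038e+00]
False [560.40085583 224.92090771  71.51233913] [ 0.43641502 -0.1342588   0.28444695]
15.035211451181073 [560.23950384 225.24062162  71.34870567] [-0.58845985  3.07882172  0.94827851] 25.725
```

View pics/f1.png

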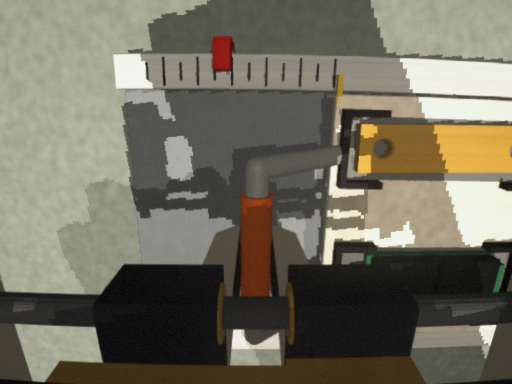

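```bash
python3 - <<'E'
from h import *
u=np.array([np.cos(1.46),np.sin(1.46),0])
T=np.load('pics/f1_T.npy'); K=onplane('wrist',[[223,54]],T,34);P=onplane('wrist',[[340.5,76]],T,30);print(K,P,(K-P)@u)
s0=np.array(r.read_state()['eef_pos'])
r.move_straight((np.array([560,224.8,71])+66.4*u).tolist(),speed=40); st=r.read_state(); print(st['gripper_width'],(st['eef_pos']-s0)@u,st['eef_pos'],st['force'],st['time'])
p,d,T=view('f2')
i=cv2.imread('pics/f2.png')[10:220,120:400]; cv2.imwrite('pics/f2x.png',cv2.resize(i,None,fx=2.7,fy=2.7,interpolation=cv2.INTER_CUBIC))
E
```

```text
[[664.19399815 230.81020576  34.        ]] [[646.03117857 166.93777051  30.        ]] [65.48905165]
14.724471021006858 64.85697093042815 [568.17967518 289.57980224  71.28307301] [ 2.25595915 -5.9888721   4.78585724] 27.5833
```

View pics/f2x.png

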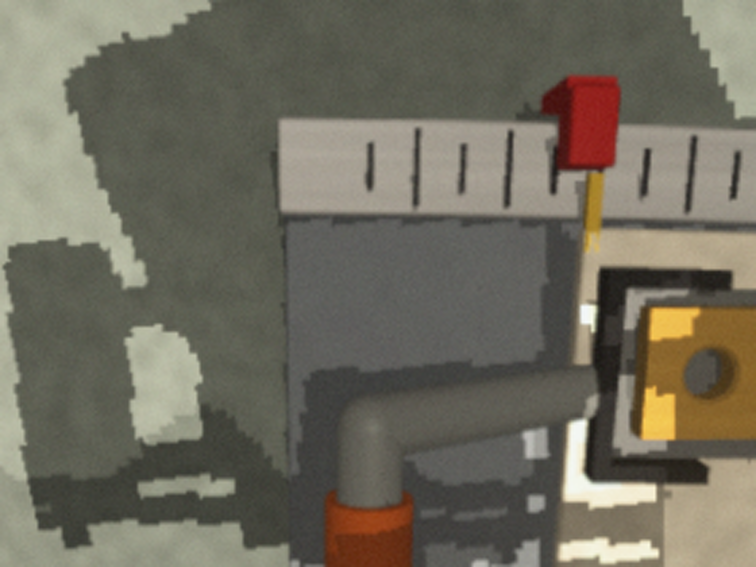

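```bash
python3 - <<'E'
from h import *
u=np.array([np.cos(1.46),np.sin(1.46),0])
T=np.load('pics/f2_T.npy'); c=lambda p:np.array(p)/2.7+[120,10]
K=onplane('wrist',c([[557,165],[613,168]]),T,34);P=onplane('wrist',c([[596,175]]),T,30);print(K,P,(K-P)@u)
dp=r.read_state(); 
p,_=r.snapshot('side'); save('f_side',p); p,_=r.snapshot('scene'); save('f_scene',p)
i=cv2.imread('pics/f_side.png')[210:340,140:300]; cv2.imwrite('pics/f_sidex.png',cv2.resize(i,None,fx=4.5,fy=4.5,interpolation=cv2.INTER_CUBIC))
st=r.read_state(); print(st['eef_pos'],st['force'],st['gripper_width'])
E
```

```text
[[657.20437907 239.84312722  34.        ]
 [655.474586   228.42400902  34.        ]] [[654.5896946  230.92365901  30.        ]] [ 9.15388236 -2.3864808 ]
[568.15839386 289.54943504  71.26649593] [ 2.53605772 -6.2912029   4.7868854 ] 15.403635483351374
```

View pics/f_sidex.png

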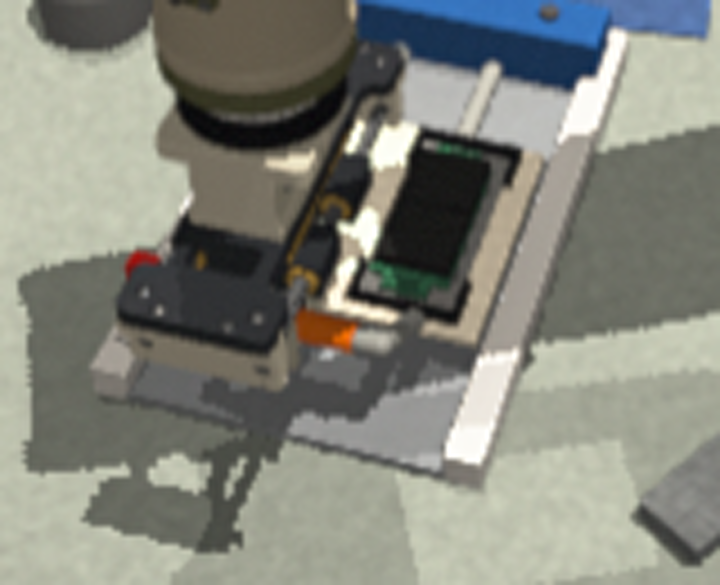

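View pics/f_scene.png

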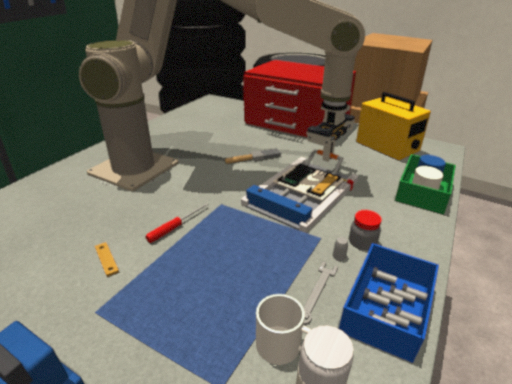

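```bash
python3 - <<'E'
from h import *
u=np.array([np.cos(1.46),np.sin(1.46),0])
s0=np.array(r.read_state()['eef_pos'])
r.move_straight((np.array([560,224.8,71])+68.8*u).tolist(),speed=10); r.pause(0.4); st=r.read_state(); print(st['gripper_width'],(st['eef_pos']-s0)@u,st['force'],st['qvel'],st['time'])
p,d,T=view('f3')
i=cv2.imread('pics/f3.png')[20:120,280:400]; cv2.imwrite('pics/f3x.png',cv2.resize(i,None,fx=6,fy=6,interpolation=cv2.INTER_CUBIC))
E
```

```text
14.432306027015187 2.3497361651602433 [ 1.44330882 -6.57995893  3.93944329] [-1.49475524e-03 -4.24322464e-04 -5.81401161e-04  1.80226143e-04
  7.64073795e-05 -8.64993139e-04] 28.525
```

View pics/f3x.png

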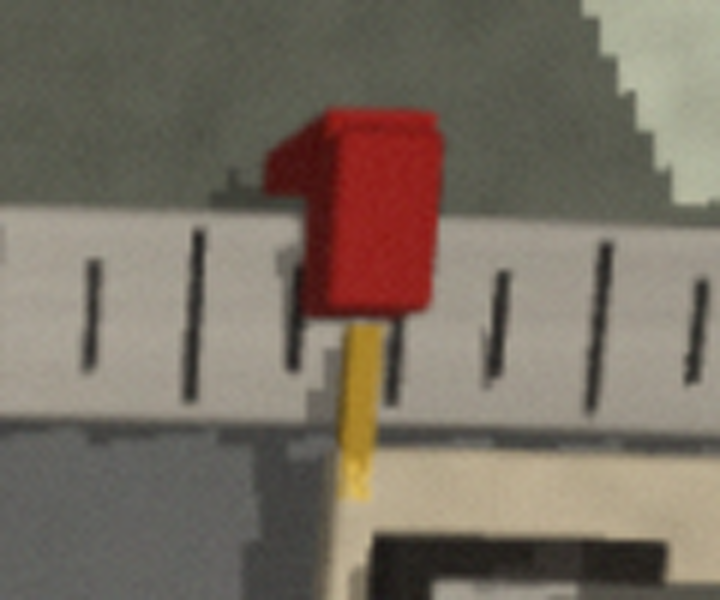

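View pics/f3.png

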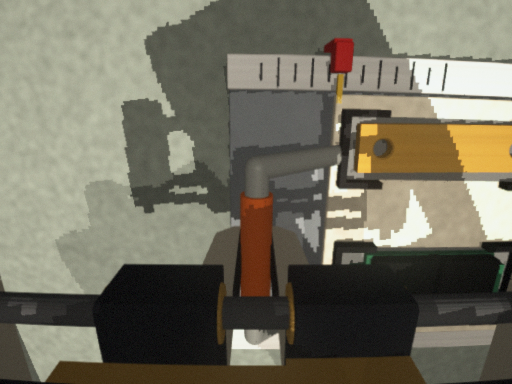

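```bash
python3 - <<'E'
from h import *
st=r.read_state(); print(st['gripper_width'],st['force'],st['time'])
print(r.close_job())
E
```

```text
15.01945043266573 [ 1.52781441 -5.30581615  3.77000718] 28.575
the job is handed in; nothing more can be done
None
```

I laid the pad and then the bracket in their compartments with the tray home. I then pulled the tray about 67 mm by its handle, and handed in at 28.6 s with the handle still gripped.

**Which bracket:** I took the one on the mat, about 597 mm from the base. The look-alike on the bare bench is about 453 mm away and was not touched.

**Last checks:**

| Check | Measured | Limit |
|---|---|---|
| Pad centre, off to the side | about 3 mm | 8 mm |
| Pad centre, lengthwise | under 1 mm | 8 mm |
| Bracket centre | about 2 mm | 8 mm |
| Pad and bracket lengthwise angle | within about 0.02 rad | 0.15 rad |
| Pointer to clip middle | within about 1 mm | 5 mm |

- Both parts lie flat, and the wrist view taken with the tray pulled out shows the bracket unmoved against its rim.
- **Handle:** it was held at a 45 N grip setting, with about 5 to 6 N of spring pull on the tool and the arm still.

**Checks that disagreed:** the first pull stopped about 1 to 3 mm short; the arm's travel and the wrist picture gave different amounts. I moved the tray out 2.3 mm more and took the last picture. It shows the pointer level with the clip's middle, but I could not tell exactly where the clip's edge is, so the pointer is either 0.5 mm past the middle or 0.9 mm short of it. After the last correction I took no new look at the pad, which is only partly in view there, or at the bystanders. The scene view before it showed nothing disturbed.

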